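Check a brass post sleeve on the go gauge and sort it

ROBOT

A 6-joint arm with a two-finger parallel gripper is mounted at the origin on the work surface. World frame = base frame: x ahead of the robot, y to its left, z up, the work surface at z = 0. Lengths are in mm, angles in degrees, forces in N, time in s.
With the tool pointing down it reaches from about 350 to 850 mm from the base axis. Payload 8.1 kg.
Tool frame: the origin (TCP) lies at the very end of the fingers, on their centre line; the grasp point (between the pads) lies 19 mm behind it; z points along the fingers, y is the direction in which the jaws open and shut (so a half turn about z gives the same grasp; the last joint's range is limited). The gripper opens to 85 mm and grips with 20 to 120 N. Pads are 22 mm wide; open, the fingers measure 114 mm over their backs; the gripper's body (76 mm by 85 mm) begins 54 mm behind the grasp point. The pads swing forward as they close: fully open they stand 13 mm farther back than shut.
Start: joints at [-80.867, 7.471, 85.268, -0, 87.261, -4.893], TCP at [145.438, -582.111, 203.792] pointing down, gripper open.
Joint ranges: [-169.43, 169.43], [-51.17, 129.36], [1.28, 143.12], [-76.62, 256.62], [0, 156.53], [-152.29, 152.29]. Speed limits (degrees/s): [136.94, 136.94, 159.86, 180, 180, 180].

INTERFACE

Orientations are given as [roll, pitch, yaw] about the fixed x, y, z axes, in that order (R = Rz(yaw) Ry(pitch) Rx(roll)).
In Python, from bench import r, eyes gives the robot as it stands. The module is installed in compiled form; this text tells all that it offers.
- The arm moves only by the tool play_rows, never from a script. Its argument "deltas" is a list of rows, each a list of 3 entries, a list of its own where there are three numbers: the shift along the tool's x, y, z in m, then the turn, a rotation vector about the tool's x, y, z in rad, then the closure, from 0 (fully open) to 1 (shut). A call has 1 to 8 rows; each row shifts and turns the pose as measured when the row begins, along the tool's axes as they then stand; what a row does not reach is not made up. A row lasts 1/8 s, in which the tool goes at most 62.5 mm and 10.7 degrees, less where a joint would pass 70% of its speed; a pose out of reach is approached as far as the arm can. A call with a gripper value outside its range is refused whole. The fingers move at their own pace and stop on an object; "force" is the grip in N (left out, the last holds). Time passes only in rows, so rows that do not move let the fingers close. It gives the time, the measured TCP pose, the force and the opening at its end, in the units of the state.
- r.sense(): the state, without advancing time (a new reading comes with each control period).
- eyes.snapshot(name): name is "scene" or "top" or "wrist"; returns the picture (400x640x3 uint8, red, green, blue); there is no depth.
- eyes.get_calibration(name): a dict with "mtx" (3x3 intrinsics, pixels), "D" ([k1, k2, p1, p2, k3] as OpenCV has them; the pictures are not rectified), "R" (3x3) and "t" (3): a world point X has camera coordinates R X + t; the wrist camera has in their place "T_tool_cam" (4x4, takes a point from camera to tool coordinates, whose origin is the TCP and whose axes are the flange's). Camera axes: x right, y down, z forward; pixel columns grow to the right and rows downward; lengths in mm; the calibration is good to about 2 mm. A picture is of the moment at which its call begins: read the wrist's pose just before it. get_calibration takes no time and is no camera call.
- r.hand_in(): hands the job in, once; it reports no verdict.
The state is a dict: "time": time; "joint_pos": joint angles; "qd": joint speeds; "joint_efforts": joint torques, N m; "tool_pos": TCP position; "tcp_rot": TCP orientation; "ft_force": force on the tool from outside, world axes, zero at the start; "wrist_torque": the same for the moment, N m; "finger_gap": finger opening in mm.
Only numpy, scipy, OpenCV 4.12 (cv2) and the standard library are available. Lean on these libraries where they do the work, as an engineer would, in place of code of your own. Each camera call takes 0.05 s, during which the arm holds its last target. There are 200 camera calls.

TASK

Check the brass sleeve that stands on the blue mat: slide it down over the gauge pin without forcing it, as far as it will go. If it goes fully home onto the gauge's base plate, stand it upright in the green tray; if the pin stops it part of the way down, stand it upright in the red tray. Leave the sleeve on the white mat and the other things on the bench where they are.

Things in the scene. Friction and masses are not known exactly. Their poses are not given: they have to be found in the camera images.
- sleeve_a: A plain brass tube, 40 mm outside diameter, 55 mm tall, about 0.15 kg, open at both ends, standing upright on a mat (which mat varies). Origin: centre of its underside; z runs up its axis. Its bore is the same all the way through but of unknown size: either 27 mm (passes the gauge pin) or 21.5 mm (does not). Sleeve_a and sleeve_b look alike outside; one has each bore.
- sleeve_b: The other brass tube, same outside size (40 mm diameter, 55 mm tall), origin at the centre of its underside, z up its axis; bore 27 mm or 21.5 mm, see sleeve_a.
- blue_mat: Fixed blue pad, 80 x 80 mm, 3 mm thick. Origin: centre of its underside, on the work surface. The sleeve to check stands within 15 mm of its middle.
- white_mat: Fixed white pad, 80 x 80 mm, 3 mm thick. Origin: centre of its underside. The sleeve standing on it is kept for later and is to be left alone.
- gauge: Go gauge, fixed: a black base plate 80 x 80 mm, 14 mm thick, with an upright steel pin in its middle. Origin: centre of the underside. From the plate up, the pin is 24 mm in diameter for 38 mm, tapers over 6 mm to a 16 mm diameter pilot that reaches to 58 mm, and ends in a bevelled tip 62 mm above the plate (76 mm above the bench).
- gauge_foot (a point): Point on the pin's axis at the top face of the base plate (14 mm above the bench); z up the pin. A sleeve with the 27 mm bore slides down until its underside lies here; the 21.5 mm bore passes the pilot and stops on the taper with its underside about 40 mm above this point.
- green_tray: Fixed low green tray for sleeves that fit: 130 x 130 mm outside, 16 mm tall, walls 4 mm, floor 4 mm thick. Origin: centre of its underside.
- red_tray: Fixed low red tray for sleeves that do not fit: same sizes as the green one. Origin: centre of its underside.
- post_clamp: Bystander: loose black post clamp, 50 x 45 mm, with a knob on one side and a steel post up to 95 mm high. Origin: centre of its underside. Leave alone.
- sample_jar: Bystander: loose clear sample jar with a blue cap, 52 mm in diameter, 60 mm tall. Origin: centre of its underside. Leave alone.
- screwdriver: Bystander: loose screwdriver lying on the bench. Leave alone.
Not all that is in view belongs to the job. Leave any pink look-alike of the sleeve_a alone.

How it is judged:
By the outcome, as a careful person would: the job done as asked, in the order asked, and still so for the second after the job is handed in, with the robot touching nothing.
It also fails if it takes over 48 s, if anything falls off the work surface, if the arm or the gripper's body presses on something with over 40 N, if the wrist force passes 120 N, or if a joint passes its speed limit or range.

## Working session

There is one attempt and no reset: what is moved stays moved. The work goes in short steps, Python scripts to look and compute and a tool call to move; the robot and the scene stay as the last step left them, time stands still between calls to the robot, and variables do not carry over. Pictures are saved under pics/ and viewed, about 8 in all and at most 12, crops included, and the job is handed in when it is done.

Besides the shell and the picture viewer there is one more tool, called after "Request:" as name(argument=value, ...) on one line, values as JSON. play_rows: Moves the arm, as the interface text tells. Its arguments: {"type":"object","properties":{"deltas":{"type":"array"},"force":{"type":"number"}},"required":["deltas"]}

```bash
mkdir -p pics
python3 - <<'E'
from bench import r, eyes
import cv2
for n in("scene","top"):
    cv2.imwrite(f"pics/{n}0.png",eyes.snapshot(n)[:,:,::-1])
    c=eyes.get_calibration(n);print(n,c)
print(eyes.get_calibration("wrist"));print(r.sense())
E
```

```text
scene {'mtx': array([[417.3752338 ,   0.        , 321.1671067 ],
       [  0.        , 417.3752338 , 200.40668233],
       [  0.        ,   0.        ,   1.        ]]), 'D': array([-0.0520722,  0.       ,  0.       ,  0.       ,  0.       ]), 'R': array([[ 0.38820037,  0.92155823,  0.00555908],
       [ 0.74975192, -0.31230897, -0.58338252],
       [-0.53588481,  0.23063724, -0.81217851]]), 't': array([-241.53573391, -444.43996372, 1345.8708501 ])}
top {'mtx': array([[388.32783351,   0.        , 319.90127668],
       [  0.        , 388.32783351, 195.14460469],
       [  0.        ,   0.        ,   1.        ]]), 'D': array([-0.07006435,  0.        ,  0.        ,  0.        ,  0.        ]), 'R': array([[ 0.02388595, -0.99970676, -0.003981  ],
       [-0.98932244, -0.02306478, -0.14390664],
       [ 0.14377263,  0.00737584, -0.98958326]]), 't': array([ -7.36538809, 633.03525304, 971.42208842])}
{'mtx': array([[280.41658391,   0.        , 317.38812938],
       [  0.        , 280.41658391, 196.39988344],
       [  0.        ,   0.        ,   1.        ]]), 'D': array([-0.02485002,  0.   
[... 377 characters left out ...]
        1.00000000e+00]])}
{'time': 0.1, 'joint_pos': array([-8.08673170e+01,  7.51155376e+00,  8.53247118e+01, -6.17370126e-04,
        8.72630525e+01, -4.89192667e+00]), 'qd': array([-0.06345448, -0.08962457, -0.08497658, -0.0532392 ,  0.01860121,
        0.0252819 ]), 'joint_efforts': array([ 2.99209823e-04, -5.70948350e+01, -5.01945806e+01, -3.13672563e-04,
        8.06372787e-03,  5.14836429e-06]), 'tool_pos': array([ 145.34228522, -581.5481138 ,  202.82530912]), 'tcp_rot': array([-1.79900991e+02, -7.85512772e-03,  1.40246329e+01]), 'ft_force': array([-0.07396646,  0.14100811, -0.48263347]), 'wrist_torque': array([ 0.03408668, -0.02561176,  0.02011275]), 'finger_gap': 85.36741101758359}
```

View pics/top0.png

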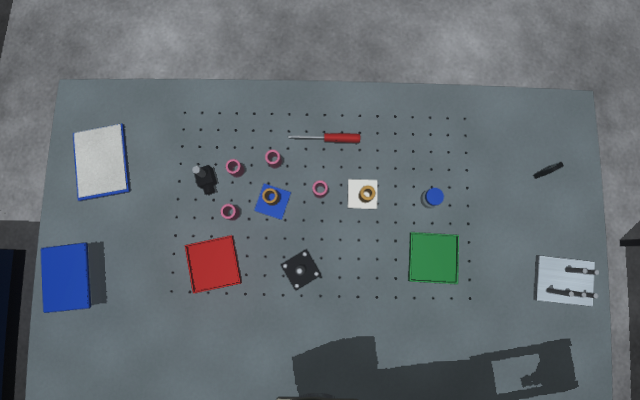

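View pics/scene0.png

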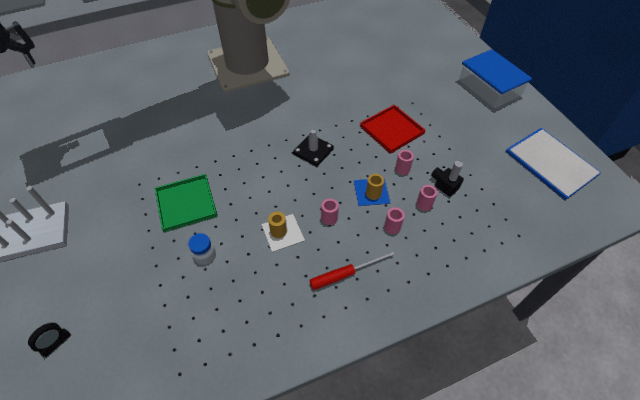

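Candidates: brass at top (270,197) on the blue mat, brass at top (367,193) on the white mat, and pink ones at (233,167), (273,157), (319,188) and (228,212). The target is the brass one on the blue mat. I'll measure next and confirm it in a crop.

```bash
cat > h.py <<'E'
import numpy as np, cv2
from scipy.spatial.transform import Rotation as Ro
from bench import r, eyes
def cam(n,s=None):
    c=eyes.get_calibration(n)
    if n!="wrist": return c["mtx"],c["D"],c["R"],c["t"]
    T=np.eye(4);T[:3,:3]=Ro.from_euler("xyz",s["tcp_rot"],degrees=True).as_matrix();T[:3,3]=s["tool_pos"]
    W=np.linalg.inv(T@c["T_tool_cam"]);return c["mtx"],c["D"],W[:3,:3],W[:3,3]
def ray(C,uv,z):
    K,D,R,t=C
    u=cv2.undistortPoints(np.array(uv,float).reshape(-1,1,2),K,D).reshape(-1,2)
    d=np.c_[u,np.ones(len(u))]@R; o=-R.T@t
    return o+d*((z-o[2])/d[:,2])[:,None]
def proj(C,X):
    K,D,R,t=C
    return cv2.projectPoints(np.array(X,float).reshape(-1,1,3),cv2.Rodrigues(R)[0],t,K,D)[0].reshape(-1,2)
def mask(im,lo,hi):
    return cv2.inRange(cv2.cvtColor(im,cv2.COLOR_RGB2HSV),lo,hi)
def blobs(m,amin=40):
    n,l,st,ce=cv2.connectedComponentsWithStats(m)
    return [(ce[i],st[i],(l==i)) for i in range(1,n) if st[i][4]>=amin]
E
python3 - <<'E'
from h import *
np.set_printoptions(precision=1,suppress=True)
im=cv2.imread("pics/top0.png")[:,:,::-1].copy();C=cam("top")
for nm,lo,hi,z in(("brass",(12,100,60),(30,255,255),45),("blue",(105,150,60),(125,255,255),3),("red",(0,180,80),(5,255,255),12),("green",(50,150,50),(75,255,255),12),("pink",(160,70,80),(178,255,255),45),("black",(0,0,0),(180,255,45),14)):
    for ce,st,m in blobs(mask(im,lo,hi)):
        if not(170<ce[0]<480 and 100<ce[1]<310):continue
        hull=cv2.findContours(m.astype(np.uint8),0,1)[0][0]
        rr=cv2.minAreaRect(ray(C,hull,z)[:,:2].astype(np.float32))
        print(nm,ce,st,ray(C,[ce],z)[0],rr)
c=cv2.resize(im[170:300,220:320],None,fx=5,fy=5,interpolation=cv2.INTER_CUBIC)[:600]
cv2.imwrite("pics/crop.png",c[:,:,::-1])
E
```

```text
brass [367.  192.9] [360 186  15  15 122] [ 641.9 -115.8   45. ] ((641.802490234375, -115.90419006347656), (37.32538604736328, 36.83369827270508), 0.5157009363174438)
brass [269.6 195.6] [263 189  15  15  90] [628.9 139.5  45. ] ((629.843017578125, 139.25096130371094), (37.758575439453125, 35.221153259277344), 47.015403747558594)
blue [273.  203.3] [255 184  36  35 560] [613.7 135.3   3. ] ((619.9299926757812, 137.5513916015625), (78.8058090209961, 77.79042053222656), 73.18753814697266)
blue [434.2 196.1] [426 188  18  17 243] [ 643.9 -305.6    3. ] ((644.2748413085938, -306.4207458496094), (44.358741760253906, 47.609901428222656), 1.285314679145813)
red [213.1 263.6] [ 188  236   52   57 2013] [447.2 287.6  12. ] ((446.6463317871094, 289.66015625), (126.74793243408203, 127.05155181884766), 12.9780855178833)
green [433.5 258. ] [ 410  234   47   49 1995] [ 476.  -298.7   12. ] ((476.6230773925781, -297.0489501953125), (122.97985076904297, 126.13876342773438), 89.81273651123047)
pink [272.1 157. ] [265 150  15  15 110] [733.  137.4  45. ] ((732.9685668945312, 137.7115020751953), (38.474510192871094, 37.443153381347656), 2.3193418979644775)
pink [233.  166.1] [226 159  15  15 105] [705.9 240.9  45. ] ((706.2262573242188, 240.88958740234375), (38.53060531616211, 37.61724853515625), 3.1933352947235107)
pink [319.7 188. ] [313 181  15  15 113] [652.    8.6  45. ] ((652.1737670898438, 7.784506797790527), (37.29039001464844, 36.837223052978516), 1.3353536128997803)
pink [228.2 211. ] [221 204  15  15 108] [585.7 246.8  45. ] ((585.6322631835938, 247.24241638183594), (36.8522834777832, 37.32373046875), 1.462556004524231)
black [207.  180.1] [195 165  22  29 356] [672.1 317.7  14. ] ((672.1473999023438, 320.2848205566406), (77.62958526611328, 50.90031814575195), 20.004819869995117)
```

View pics/crop.png

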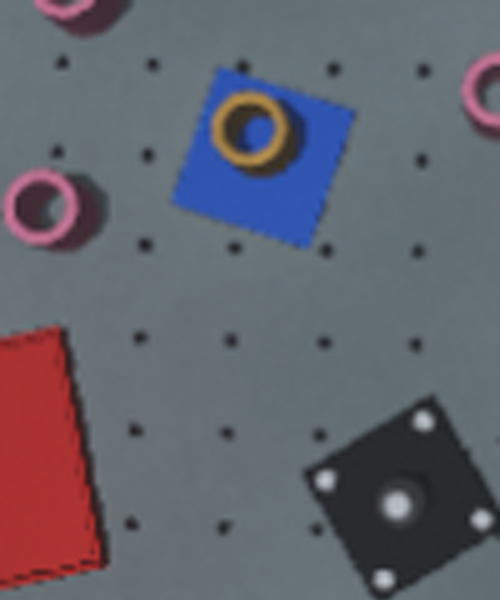

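The crop confirms it: the target is the brass ring on the blue mat, crop (250,130) = top px (270,196). The gauge pin tip is at crop (397,505) = px (299.4,271).

```bash
cat >> h.py <<'E'
def delta(target,s=None):
    s=s or r.sense();Rm=Ro.from_euler("xyz",s["tcp_rot"],degrees=True).as_matrix()
    return Rm.T@(np.array(target)-s["tool_pos"])/1000
E
python3 - <<'E'
from h import *
np.set_printoptions(precision=4,suppress=True)
C=cam("top")
print(ray(C,[[299.4,271]],76),ray(C,[[307,250]],14))
c=np.array([[432,397],[305,472],[378,598],[500,525]])/5+[220,170]
print(ray(C,c,14),ray(C,c,14).mean(0))
im=cv2.imread("pics/top0.png")[:,:,::-1].copy()
for b in blobs(mask(im,(12,100,60),(30,255,255))): print(cv2.minEnclosingCircle(np.argwhere(b[2])[:,::-1].astype(np.float32)),ray(C,[b[0]],58))
p=ray(C,[[299.4,271]],76)[0]
print(delta([p[0],p[1],205]))
E
```

```text
[[437.5608  53.6025  76.    ]] [[489.892   38.5047  14.    ]]
[[491.4325  40.1404  14.    ]
 [450.3784 106.1616  14.    ]
 [385.995   65.5291  14.    ]
 [425.3853   2.4806  14.    ]] [438.2978  53.5779  14.    ]
((367.0954284667969, 192.8282470703125), 7.42043924331665) [[ 639.8629 -114.3013   58.    ]]
((269.6538391113281, 195.53846740722656), 7.490225315093994) [[627.1149 137.6975  58.    ]]
[ 0.4374 -0.5454 -0.0012]
```

Request:
play_rows(deltas=[[[0.0365, -0.0455, 0], [0, 0, 0], 0], [[0.0365, -0.0455, 0], [0, 0, 0], 0], [[0.0365, -0.0455, 0], [0, 0, 0], 0], [[0.0365, -0.0455, 0], [0, 0, 0], 0], [[0.0365, -0.0455, 0], [0, 0, 0], 0], [[0.0365, -0.0455, 0], [0, 0, 0], 0], [[0.0365, -0.0455, 0], [0, 0, 0], 0], [[0.0365, -0.0455, 0], [0, 0, 0], 0]])

```text
time: 1.1
tool_pos: [343.1, -146.3, 199.6]
tcp_rot: [-179.5, -0.1, 13.6]
ft_force: [0.5, -1.1, -0.4]
finger_gap: 85.5
```

```bash
python3 -c "
from h import *
s=r.sense();print(s['tool_pos'],s['tcp_rot'],s['joint_pos'],delta([437.8,53.5,168]))"
```

```text
[ 343.08004835 -146.31790767  199.57633958] [-1.79499808e+02 -5.07874601e-02  1.35581791e+01] [-31.40167844 -29.83674976 118.26660342   0.39003255  91.88761236
  45.05168821] [ 0.13889612 -0.17176072  0.03320019]
```

Request:
play_rows(deltas=[[[0.035, -0.043, 0.0], [-0.008, 0, -0.008], 0], [[0.035, -0.043, 0.008], [0, 0, 0], 0], [[0.035, -0.043, 0.012], [0, 0, 0], 0], [[0.034, -0.043, 0.013], [0, 0, 0], 0], [[0, 0, 0], [0, 0, 0], 0]])

```text
time: 1.72
tool_pos: [438.5, 65.0, 165.6]
tcp_rot: [180.0, -0.1, 14.4]
ft_force: [-0.5, -0.5, -1.0]
finger_gap: 85.5
```

Run:
```python
from h import *
s=r.sense();print(s['tool_pos'],s['tcp_rot'],s['qd'].round(1))
im=eyes.snapshot("wrist");cv2.imwrite("pics/w1.png",im[:,:,::-1]);np.save("w1.npy",np.r_[s['tool_pos'],s['tcp_rot']])
print(proj(cam("wrist",s),[[438,53.5,76],[438,53.5,14]]))
```

```text
[438.45005874  65.00050719 165.59992857] [ 1.79980067e+02 -1.29484343e-01  1.43600390e+01] [-2.  -1.6  0.2 -1.7  1.  -1.3]
[[328.00809485 195.55988653]
 [326.0329272  181.82696185]]
```

View pics/w1.png

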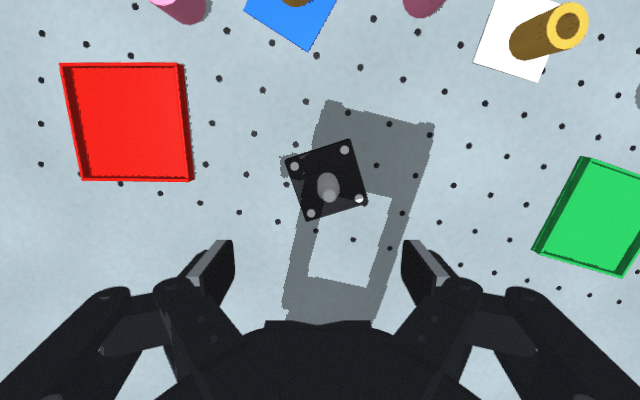

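The wrist view shows the gauge plate centred near (327,181), with the pin tip near (329,196). That agrees with the projected top-camera estimate to within a pixel or two. I'll refine it numerically.

Run:
```python
from h import *
np.set_printoptions(precision=4,suppress=True)
im=cv2.imread("pics/w1.png")[:,:,::-1].copy();v=np.load("w1.npy");C=cam("wrist",dict(tool_pos=v[:3],tcp_rot=v[3:]))
g=im.max(2)
m=(g<75).astype(np.uint8);m[:,:270]=0;m[:,390:]=0;m[232:]=0;m[:125]=0
m=cv2.morphologyEx(m,cv2.MORPH_OPEN,np.ones((3,3)))
b=max(blobs(m),key=lambda b:b[1][4]);print(b[0],b[1])
c=cv2.findContours(b[2].astype(np.uint8),0,1)[0][0]
P=ray(C,cv2.convexHull(c).reshape(-1,2),14)[:,:2].astype(np.float32);print(cv2.minAreaRect(P))
cr=cv2.resize(im[130:230,275:375],None,fx=6,fy=6,interpolation=cv2.INTER_CUBIC)
cv2.imwrite("pics/w1c.png",cr[:,:,::-1])
s=r.sense();print(s['tool_pos'],delta([630,138.5,150]))
```

```text
[326.4896 178.2909] [ 285  139   83   82 3709]
((438.12274169921875, 52.5677490234375), (82.63008117675781, 79.70819854736328), 32.41716766357422)
[438.3674  63.4085 166.2131] [ 0.2042 -0.0255  0.0167]
```

View pics/w1c.png

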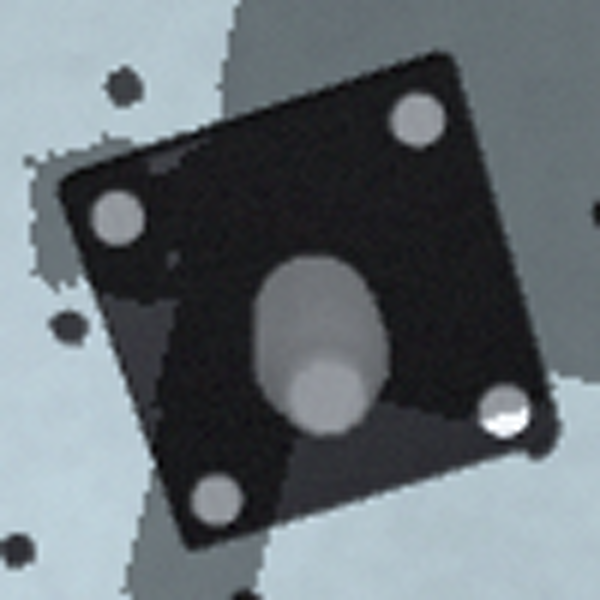

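The crop shows the tip disc centred at px (328.9,195.6) and the four screws averaging (326.9,181.5). Next I move over the sleeve.

Request:
play_rows(deltas=[[[0.051, -0.006, 0.004], [0, 0, 0], 0], [[0.051, -0.006, 0.004], [0, 0, 0], 0], [[0.05, -0.006, 0.004], [0, 0, 0], 0], [[0.045, -0.006, 0.004], [0, 0, 0], 0], [[0, 0, 0], [0, 0, 0], 0], [[0, 0, 0], [0, 0, 0], 0]])

```text
time: 2.52
tool_pos: [627.5, 127.4, 150.3]
tcp_rot: [179.7, -0.0, 13.8]
ft_force: [-0.5, -1.2, 0.4]
finger_gap: 86.0
```

Run:
```python
from h import *
np.set_printoptions(precision=4,suppress=True)
v=np.load("w1.npy");C=cam("wrist",dict(tool_pos=v[:3],tcp_rot=v[3:]))
print("tip",ray(C,[[328.9,195.6]],76),"screws",ray(C,[[326.9,181.5]],14))
s=r.sense();print(s['tool_pos'],s['tcp_rot'],s['qd'].round(1))
im=eyes.snapshot("wrist");cv2.imwrite("pics/w2.png",im[:,:,::-1]);np.save("w2.npy",np.r_[s['tool_pos'],s['tcp_rot']])
C=cam("wrist",s);print(proj(C,[[630,138.5,58],[630,138.5,3]]))
for b in blobs(mask(im,(12,80,40),(32,255,255))):print(b[0],b[1])
p=proj(C,[[630,138.5,58]])[0].astype(int);x0,y0=max(p[0]-60,0),max(p[1]-60,0)
print(x0,y0);cv2.imwrite("pics/w2c.png",cv2.resize(im[y0:y0+120,x0:x0+120],None,fx=5,fy=5,interpolation=cv2.INTER_CUBIC)[:,:,::-1])
```

```text
tip [[438.1798  52.6585  76.    ]] screws [[438.6386  52.6138  14.    ]]
[627.4882 127.4301 150.2838] [179.7472  -0.0415  13.8234] [-0.8  1.2 -0.5 -0.  -0.2 -0.1]
[[305.6338 186.3236]
 [307.3252 175.343 ]]
[307.6342 185.3245] [ 288  161   40   47 1211]
[534.659  225.3729] [ 500  201   69   50 2226]
245 126
```

View pics/w2c.png

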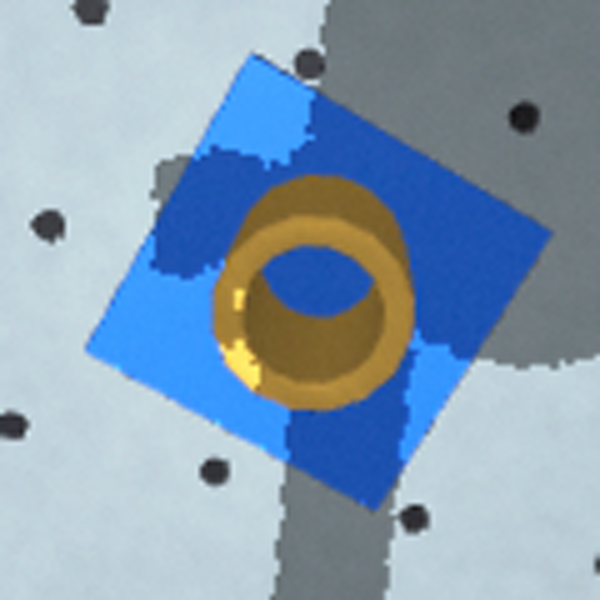

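The crop shows the target ring centred at crop (314,312.5) = px (307.4,188.1). The bore/outside ratio of 140/201 suggests a 27 mm bore, but the gauge test will decide.

Run:
```python
from h import *
np.set_printoptions(precision=4,suppress=True)
v=np.load("w2.npy");C=cam("wrist",dict(tool_pos=v[:3],tcp_rot=v[3:]))
P=ray(C,[[307.4,188.1]],58)[0];e=ray(C,np.array([[213,312.5],[415,312.5],[314,213],[314,411]])/5+[245-.4,126-.4],58)
print(P,np.linalg.norm(e[0]-e[1]),np.linalg.norm(e[2]-e[3]))
s=r.sense();print(s['tool_pos'],s['tcp_rot'],delta([P[0],P[1],60]))
```

```text
[628.691  136.4414  58.    ] 39.00678196159047 39.34467141616525
[627.2813 127.4205 150.3024] [179.7469  -0.0493  13.8188] [ 0.0034 -0.0088  0.0903]
```

Request:
play_rows(deltas=[[[0.003, -0.009, 0.0], [0.004, 0, 0], 0], [[0, 0, 0.02], [0, 0, 0], 0], [[0, 0, 0.02], [0, 0, 0], 0], [[0, 0, 0], [0, 0, 0], 0], [[0, 0, 0], [0, 0, 0], 0]])

```text
time: 3.2
tool_pos: [626.2, 136.2, 108.7]
tcp_rot: [180.0, -0.1, 13.8]
ft_force: [-0.2, 0.3, -0.2]
finger_gap: 85.4
```

```bash
python3 -c "
from h import *
s=r.sense();print(s['tool_pos'],s['tcp_rot'],s['qd'].round(1),delta([628.7,136.4,22]))"
```

```text
[626.17577018 136.20571045 108.71181746] [ 1.79980614e+02 -9.77635398e-02  1.37615073e+01] [ 0.1  0.5  1.1 -0.  -0.3  0. ] [0.00235003 0.00038241 0.08671609]
```

Request:
play_rows(deltas=[[[0.0024, 0.0004, 0.022], [0, 0.0015, 0], 0], [[0.0005, 0, 0.022], [0, 0, 0], 0], [[0.0005, 0, 0.022], [0, 0, 0], 0], [[0.0003, 0, 0.015], [0, 0, 0], 0], [[0, 0, 0], [0, 0, 0], 0], [[0, 0, 0], [0, 0, 0], 0]])

```text
time: 3.95
tool_pos: [633.4, 137.2, 29.6]
tcp_rot: [179.9, -0.5, 13.8]
ft_force: [-0.1, -1.0, -0.5]
finger_gap: 85.7
```

```bash
python3 -c "
from h import *
s=r.sense();print(s['tool_pos'],s['tcp_rot'],s['ft_force'],delta([628.7,136.4,22]))"
```

```text
[633.44218083 137.15464887  29.60364918] [179.93608836  -0.53819446  13.77275664] [-0.10420571 -0.95876958 -0.54204334] [-0.0048567  -0.00040446  0.00755792]
```

Request:
play_rows(deltas=[[[-0.005, -0.0004, 0.0075], [0, -0.009, 0], 0], [[0, 0, 0], [0, 0, 0], 0], [[0, 0, 0], [0, 0, 0], 0]])

```text
time: 4.32
tool_pos: [629.6, 136.5, 23.8]
tcp_rot: [179.9, -0.2, 13.8]
ft_force: [-0.0, -1.1, -0.0]
finger_gap: 85.6
```

```bash
python3 -c "
from h import *
s=r.sense();print(s['tool_pos'],s['tcp_rot'],s['ft_force'],delta([628.7,136.4,22]))"
```

```text
[629.62550032 136.50904354  23.7640536 ] [ 1.79915327e+02 -1.63959980e-01  1.37774432e+01] [-0.02594323 -1.06231632 -0.04374757] [-0.00092989 -0.00011711  0.00176123]
```

Request:
play_rows(deltas=[[[-0.001, 0, 0], [0, -0.003, 0], 0.5], [[0, 0, 0], [0, 0, 0], 1], [[0, 0, 0], [0, 0, 0], 1], [[0, 0, 0], [0, 0, 0], 1], [[0, 0, 0], [0, 0, 0], 1], [[0, 0, 0], [0, 0, 0], 1], [[0, 0, 0], [0, 0, 0], 1]], force=40)

```text
time: 5.2
tool_pos: [629.2, 136.4, 24.8]
tcp_rot: [179.9, -0.1, 13.8]
ft_force: [-0.8, 0.3, 0.8]
finger_gap: 37.1
```

```bash
python3 -c "
from h import *
s=r.sense();print(s['tool_pos'],s['tcp_rot'],s['ft_force'],delta([628.7,136.4,22]),delta([438.2,52.6,23.8]))"
```

```text
[629.24741957 136.4351649   24.84330566] [ 1.79911882e+02 -6.30863551e-02  1.37781359e+01] [-0.79490296  0.27509289  0.79488585] [-0.00054317 -0.00010059  0.00284256] [-0.20551752  0.03592113  0.00087226]
```

Request:
play_rows(deltas=[[[0, 0, -0.015], [0, 0, 0], 1], [[0, 0, -0.03], [0, 0, 0], 1], [[0, 0, -0.035], [0, 0, 0], 1], [[0, 0, -0.025], [0, 0, 0], 1], [[0, 0, 0], [0, 0, 0], 1]])

```text
time: 5.82
tool_pos: [628.4, 136.4, 134.8]
tcp_rot: [179.9, 0.0, 13.8]
ft_force: [0.4, 0.6, -1.3]
finger_gap: 37.2
```

Run:
```python
from h import *
s=r.sense();print(s['tool_pos'],s['tcp_rot'],s['ft_force'],s['finger_gap'],delta([438.2,52.6,120]))
im=eyes.snapshot("wrist");cv2.imwrite("pics/w3.png",im[:,:,::-1])
```

```text
[628.41559442 136.44182978 134.812387  ] [1.79919932e+02 3.68893100e-03 1.37761509e+01] [ 0.41617245  0.63102804 -1.28300286] 37.206704651999026 [-0.20470799  0.03611335  0.01487605]
```

View pics/w3.png

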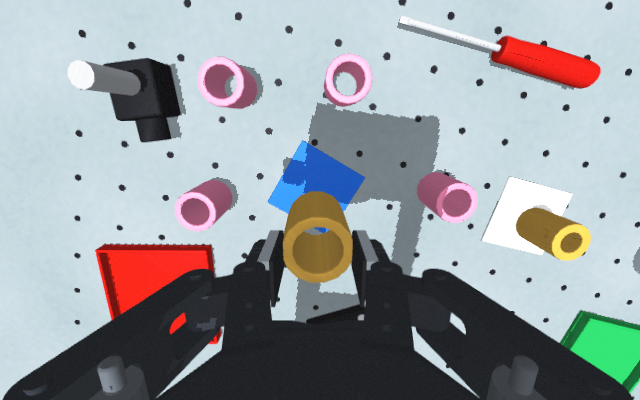

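The sleeve is held upright in the jaws, with the ring centred near px (317.5,249). The blue mat is empty.

Run:
```python
from h import *
np.set_printoptions(precision=4,suppress=True)
s=r.sense();im=cv2.imread("pics/w3.png")[:,:,::-1].copy();C=cam("wrist",s)
z=s['tool_pos'][2]+33.2
e=ray(C,[[283,249],[352,249],[317.5,214],[317.5,283],[317.5,248.5]],z)
print(np.linalg.norm(e[0]-e[1]),np.linalg.norm(e[2]-e[3]),delta(e[4],s)*1e3,delta(e[2:4].mean(0),s)*1e3)
b=[b for b in blobs(mask(im,(12,80,40),(32,255,255))) if b[0][0]<400];print([x[1] for x in b])
```

```text
37.10715671350917 40.7188082001461 [  0.4637   0.7597 -33.2003] [ -0.3076   0.76   -33.1985]
[array([ 282,  192,   71,   91, 4952], dtype=int32)]
```

Request:
play_rows(deltas=[[[-0.041, 0.007, 0], [0, 0, 0], 1], [[-0.05, 0.009, 0], [0, 0, 0], 1], [[-0.05, 0.009, 0.003], [0, 0, 0], 1], [[-0.042, 0.008, 0.003], [0, 0, 0], 1], [[-0.01, 0.002, 0], [0, 0, 0], 1], [[0, 0, 0], [0, 0, 0], 1], [[0, 0, 0], [0, 0, 0], 1]])

```text
time: 6.75
tool_pos: [438.2, 54.3, 116.9]
tcp_rot: [-179.9, 0.9, 13.8]
ft_force: [0.3, 1.1, -1.9]
finger_gap: 37.1
```

```bash
python3 -c "
from h import *
s=r.sense();print(s['tool_pos'],s['tcp_rot'],s['ft_force'],s['qd'].round(1),delta([438.4,52.8,120]))"
```

```text
[438.2200299   54.34048676 116.87275389] [-179.91250047    0.93595764   13.78767442] [ 0.32025304  1.12395209 -1.86301366] [-0.   0.3 -0.2  0.1 -0.3  0.1] [-0.00024341  0.00153422 -0.00312603]
```

Request:
play_rows(deltas=[[[-0.0002, 0.0015, 0], [-0.0015, 0.016, 0], 1], [[0, 0, 0], [0, 0, 0], 1], [[0, 0, 0], [0, 0, 0], 1]])

```text
time: 7.12
tool_pos: [440.0, 53.4, 117.0]
tcp_rot: [-180.0, -0.1, 13.8]
ft_force: [-0.8, 0.0, -1.3]
finger_gap: 37.2
```

```bash
python3 -c "
from h import *
s=r.sense();print(s['tool_pos'],s['tcp_rot'],s['ft_force'],s['qd'].round(1),delta([438.4,52.8,90]))"
```

```text
[439.95784593  53.38242981 117.00621423] [-1.79999211e+02 -5.82826261e-02  1.38391121e+01] [-0.77225644  0.00633723 -1.32996062] [ 0.1  0.3 -0.2 -0.  -0.1 -0. ] [-0.00167941  0.00019326  0.02700452]
```

Request:
play_rows(deltas=[[[-0.0017, 0.0002, 0.006], [0, 0, 0], 1], [[0, 0, 0.006], [0, 0, 0], 1], [[0, 0, 0.006], [0, 0, 0], 1], [[0, 0, 0.006], [0, 0, 0], 1], [[0, 0, 0], [0, 0, 0], 1]])

```text
time: 7.75
tool_pos: [437.9, 52.8, 90.7]
tcp_rot: [-180.0, 0.0, 13.8]
ft_force: [-0.0, 0.2, -1.9]
finger_gap: 37.0
```

```bash
python3 -c "
from h import *
s=r.sense();print(s['tool_pos'],s['tcp_rot'],s['ft_force'],s['wrist_torque'],delta([438.4,52.8,75]))
C=cam('top');im=eyes.snapshot('top');cv2.imwrite('pics/t1.png',im[:,:,::-1])"
```

```text
[437.92734926  52.84586346  90.6586269 ] [-1.79983575e+02  5.11479673e-03  1.38499382e+01] [-0.02825541  0.21869393 -1.86399656] [-0.0526592   0.01828015 -0.03095751] [0.00044933 0.00016216 0.01565854]
```

Request:
play_rows(deltas=[[[0.0003, 0, 0.005], [0, 0, 0], 1], [[0, 0, 0.005], [0, 0, 0], 1], [[0, 0, 0.004], [0, 0, 0], 1], [[0, 0, 0], [0, 0, 0], 1]])

```text
time: 8.3
tool_pos: [438.8, 52.9, 76.4]
tcp_rot: [-180.0, -0.1, 13.8]
ft_force: [0.5, 0.1, -0.0]
finger_gap: 37.5
```

```bash
python3 -c "
from h import *
s=r.sense();print(s['tool_pos'],s['tcp_rot'],s['ft_force'],s['wrist_torque'],delta([438.4,52.8,70]))"
```

```text
[438.82131502  52.92325609  76.36743574] [-1.79998425e+02 -6.25111186e-02  1.38440151e+01] [ 0.54584249  0.11558263 -0.00768507] [-0.06584578 -0.02379155  0.01500237] [-4.45515550e-04  1.90385827e-05  6.36695294e-03]
```

Underside at about 54.6, near the point where a small bore would stop. I'll continue in small steps.

Request:
play_rows(deltas=[[[-0.0005, 0, 0.002], [0, 0, 0], 1], [[0, 0, 0.002], [0, 0, 0], 1], [[0, 0, 0.002], [0, 0, 0], 1], [[0, 0, 0], [0, 0, 0], 1]])

```text
time: 8.8
tool_pos: [438.5, 52.8, 70.2]
tcp_rot: [180.0, -0.1, 13.8]
ft_force: [0.3, -0.7, -2.2]
finger_gap: 37.0
```

```bash
python3 -c "
from h import *
s=r.sense();print(s['tool_pos'],s['tcp_rot'],s['ft_force'],s['wrist_torque'],delta([438.4,52.8,45]))"
```

```text
[438.53434861  52.80884239  70.24598628] [ 1.79994289e+02 -9.12561218e-02  1.38471696e+01] [ 0.31691087 -0.65871489 -2.23499334] [-0.00390568  0.03130659  0.07949218] [-1.72769986e-04 -2.60851471e-05  2.52457407e-02]
```

No resistance with the underside at about 48, which is past the taper, so it passes. I'll keep lowering gently to the plate.

Request:
play_rows(deltas=[[[-0.0002, 0, 0.004], [0, 0, 0], 1], [[0, 0, 0.005], [0, 0, 0], 1], [[0, 0, 0.005], [0, 0, 0], 1], [[0, 0, 0.005], [0, 0, 0], 1], [[0, 0, 0.004], [0, 0, 0], 1], [[0, 0, 0.002], [0, 0, 0], 1], [[0, 0, 0], [0, 0, 0], 1]])

```text
time: 9.68
tool_pos: [438.1, 52.7, 43.1]
tcp_rot: [-180.0, -0.1, 13.8]
ft_force: [-0.2, -0.5, -0.8]
finger_gap: 37.0
```

```bash
python3 -c "
from h import *
s=r.sense();print(s['tool_pos'],s['tcp_rot'],s['ft_force'],s['wrist_torque'],delta([438.4,52.8,36]))"
```

```text
[438.08842974  52.74511079  43.12909771] [-1.79995630e+02 -5.51887210e-02  1.38441773e+01] [-0.18759564 -0.47934407 -0.76170559] [0.05112129 0.0275108  0.00455169] [3.08786109e-04 2.18023109e-05 7.12939681e-03]
```

Request:
play_rows(deltas=[[[0.0003, 0, 0.003], [0, 0, 0], 1], [[0, 0, 0.002], [0, 0, 0], 1], [[0, 0, 0.0015], [0, 0, 0], 1], [[0, 0, 0.001], [0, 0, 0], 1], [[0, 0, 0], [0, 0, 0], 1]])

```text
time: 10.3
tool_pos: [439.1, 52.9, 35.9]
tcp_rot: [180.0, -0.1, 13.8]
ft_force: [-0.3, -0.1, -0.1]
finger_gap: 36.8
```

Request:
play_rows(deltas=[[[0, 0, 0.0008], [0, 0, 0], 1], [[0, 0, 0], [0, 0, 0], 1]])

```text
time: 10.55
tool_pos: [439.8, 53.1, 35.9]
tcp_rot: [180.0, -0.2, 13.8]
ft_force: [-1.1, 0.5, 0.4]
finger_gap: 37.1
```

Request:
play_rows(deltas=[[[-0.001, 0, 0.0015], [0, -0.002, 0], 1], [[0, 0, 0.0005], [0, 0, 0], 1], [[0, 0, 0], [0, 0, 0], 1]])

```text
time: 10.92
tool_pos: [440.4, 53.3, 36.0]
tcp_rot: [180.0, -0.3, 13.9]
ft_force: [-0.7, 0.6, -0.4]
finger_gap: 37.2
```

Run:
```python
from h import *
s=r.sense();print(s['tool_pos'],s['tcp_rot'],s['ft_force'],s['wrist_torque'])
im=eyes.snapshot('scene')
p=proj(cam('scene'),[[438.4,52.8,40]])[0].astype(int);print(p)
cv2.imwrite('pics/s1.png',cv2.resize(im[p[1]-50:p[1]+50,p[0]-60:p[0]+60],None,fx=5,fy=5,interpolation=cv2.INTER_CUBIC)[:,:,::-1])
```

```text
[440.38267648  53.26189131  36.00910005] [179.98594571  -0.25976897  13.85535059] [-0.69262854  0.63227732 -0.41592528] [-0.03962713  0.1543994   0.05680045]
[312 140]
```

View pics/s1.png

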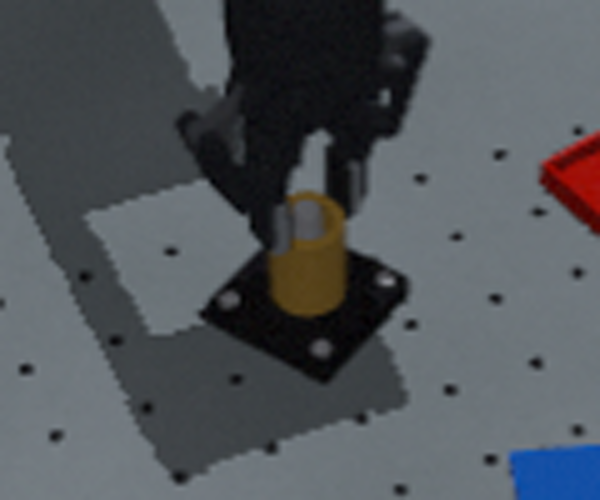

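The picture shows the sleeve standing on the black plate with the pin visible inside it at the top. TCP z of 36.0 matches a seated underside at 14. I'll release briefly so it is certainly home under its own weight, then grip it again.

Request:
play_rows(deltas=[[[0, 0, 0], [0, 0, 0], 0.35], [[0, 0, 0], [0, 0, 0], 0.35], [[0, 0, 0], [0, 0, 0], 0.35], [[-0.0017, 0.0002, 0], [0, -0.004, 0], 0.35], [[0, 0, 0], [0, 0, 0], 0.35]])

```text
time: 11.6
tool_pos: [438.3, 52.4, 35.3]
tcp_rot: [180.0, 0.0, 13.8]
ft_force: [-0.2, 0.1, -1.0]
finger_gap: 55.3
```

Run:
```python
from h import *
s=r.sense();print(s['tool_pos'],s['tcp_rot'],s['ft_force'],s['finger_gap'])
im=eyes.snapshot("wrist");C=cam("wrist",s)
m=mask(im,(12,80,40),(32,255,255))
print([b[1] for b in blobs(m)])
print(proj(C,[[438.4+dx,52.8+dy,69] for dx,dy in((-20,0),(20,0),(0,20),(0,-20))]),delta([438.4,52.8,35]))
```

```text
[438.28441274  52.37425182  35.27431121] [1.79976893e+02 2.88276145e-02 1.38492764e+01] [-0.16463248  0.08372047 -0.95311328] 55.304825665128455
[array([623,   0,  17,  13, 155], dtype=int32), array([ 278,  188,   74,   91, 3936], dtype=int32)]
[[306.82011699 281.28512519]
 [324.58951046 215.10863421]
 [278.82100463 241.15129672]
 [351.31740236 257.4401758 ]] [ 0.00014375 -0.00039237  0.00027818]
```

The wrist silhouette (278–352 px) matches a sleeve top at z = 69, so it is fully home and belongs in the green tray. Regripping and lifting.

Request:
play_rows(deltas=[[[0, 0, 0], [0, 0, 0], 1], [[0, 0, 0], [0, 0, 0], 1], [[0, 0, 0], [0, 0, 0], 1], [[0, 0, 0], [0, 0, 0], 1], [[0, 0, -0.01], [0, 0, 0], 1], [[0, 0, -0.012], [0, 0, 0], 1], [[0, 0, -0.012], [0, 0, 0], 1]])

```text
time: 12.52
tool_pos: [437.4, 52.5, 70.6]
tcp_rot: [-180.0, 0.1, 13.8]
ft_force: [0.3, -0.7, -0.5]
finger_gap: 37.0
```

```bash
python3 -c "
from h import *
s=r.sense();print(s['tool_pos'],s['tcp_rot'],s['ft_force'],s['wrist_torque'],delta([438.4,52.8,120]))"
```

```text
[437.35269247  52.45390655  70.55409612] [-1.79985995e+02  1.46749503e-01  1.38483915e+01] [ 0.27706921 -0.67848667 -0.45682039] [0.01441703 0.04592111 0.0066125 ] [ 9.73056209e-04 -9.74438501e-05 -4.94485360e-02]
```

Request:
play_rows(deltas=[[[0.001, 0, -0.014], [0, 0.002, 0], 1], [[0, 0, -0.016], [0, 0, 0], 1], [[0, 0, -0.016], [0, 0, 0], 1], [[0, 0, -0.01], [0, 0, 0], 1], [[0, 0, 0], [0, 0, 0], 1]])

```text
time: 13.15
tool_pos: [440.1, 52.7, 133.3]
tcp_rot: [179.9, -0.3, 13.8]
ft_force: [0.1, 0.3, -2.3]
finger_gap: 37.1
```

```bash
python3 -c "
from h import *
s=r.sense();print(s['tool_pos'],s['tcp_rot'],s['ft_force'],delta([476.6,-297,110]))"
```

```text
[440.13496356  52.70200038 133.32560771] [179.94707391  -0.25087638  13.84497125] [ 0.12104374  0.29837435 -2.30646793] [-0.04837822  0.34824645  0.0234357 ]
```

Request:
play_rows(deltas=[[[-0.006, 0.04, 0], [0, -0.004, 0], 1], [[-0.007, 0.053, 0], [0, 0, 0], 1], [[-0.007, 0.053, 0], [0, 0, 0], 1], [[-0.007, 0.053, 0], [0, 0, 0], 1], [[-0.007, 0.053, 0], [0, 0, 0], 1], [[-0.007, 0.05, 0], [0, 0, 0], 1], [[-0.005, 0.035, 0.005], [0, 0, 0], 1], [[0, 0, 0], [0, 0, 0], 1]])

```text
time: 14.15
tool_pos: [474.9, -294.2, 122.4]
tcp_rot: [-179.7, 0.2, 14.0]
ft_force: [0.5, -0.1, -1.6]
finger_gap: 36.8
```

Run:
```python
from h import *
np.set_printoptions(precision=4,suppress=True)
s=r.sense();print(s['tool_pos'],s['tcp_rot'],s['ft_force'],s['qd'].round(1),delta([476.6,-297,26]))
im=eyes.snapshot("wrist");C=cam("wrist",s)
print(proj(C,[[476.6+a,-297+b,16] for a,b in((-65,-65),(-65,65),(65,65),(65,-65))]))
for b in blobs(mask(im,(45,80,40),(80,255,255)),500):print(b[1])
```

```text
[ 474.8686 -294.2488  122.3507] [-179.7459    0.2286   14.0236] [ 0.4832 -0.0908 -1.5852] [ 0.8 -0.5  0.8  1.   0.7  0.4] [0.0014 0.0035 0.0963]
[[363.2107 256.7555]
 [245.9328 229.7086]
 [270.2287 105.2964]
 [401.3222 139.3548]]
[  249   105   159   135 12250]
```

Request:
play_rows(deltas=[[[0.0014, 0.003, 0.018], [-0.004, 0.004, 0], 1], [[0, 0, 0.02], [0, 0, 0], 1], [[0, 0, 0.018], [0, 0, 0], 1], [[0, 0, 0.014], [0, 0, 0], 1], [[0, 0, 0], [0, 0, 0], 1], [[0, 0, 0], [0, 0, 0], 1]])

```text
time: 14.95
tool_pos: [476.6, -291.1, 48.1]
tcp_rot: [-179.8, 0.1, 14.3]
ft_force: [0.7, 0.8, -0.7]
finger_gap: 37.1
```

```bash
python3 -c "
from h import *
s=r.sense();print(s['tool_pos'],s['tcp_rot'],s['ft_force'],delta([476.6,-297,26]))"
```

```text
[ 476.64251745 -291.10260104   48.06291377] [-1.79770000e+02  5.86891708e-02  1.42519726e+01] [ 0.66763947  0.75956902 -0.73575107] [-0.00147047  0.00579395  0.02204135]
```

Request:
play_rows(deltas=[[[-0.001, 0.004, 0.007], [-0.004, 0.001, 0], 1], [[0, 0, 0.006], [0, 0, 0], 1], [[0, 0, 0.004], [0, 0, 0], 1], [[0, 0, 0.002], [0, 0, 0], 1], [[0, 0, 0], [0, 0, 0], 1]])

```text
time: 15.58
tool_pos: [477.6, -296.5, 29.3]
tcp_rot: [179.9, -0.1, 14.2]
ft_force: [-0.0, -0.2, -0.8]
finger_gap: 37.2
```

Request:
play_rows(deltas=[[[0, 0, 0.001], [0, 0, 0], 1], [[0, 0, 0], [0, 0, 0], 1]])

```text
time: 15.82
tool_pos: [477.8, -296.6, 28.6]
tcp_rot: [179.8, -0.1, 14.2]
ft_force: [0.4, -0.7, -1.1]
finger_gap: 37.1
```

```bash
python3 -c "
from h import *
s=r.sense();print(s['tool_pos'],s['tcp_rot'],s['ft_force'],delta([476.6,-297,26]))"
```

```text
[ 477.80328233 -296.61307072   28.55076166] [ 1.79842499e+02 -1.15461496e-01  1.42320074e+01] [ 0.37517447 -0.67889583 -1.05947936] [-1.26661522e-03  7.22229395e-05  2.54842254e-03]
```

Request:
play_rows(deltas=[[[-0.0005, 0, 0.0015], [0.002, -0.001, 0], 1], [[0, 0, 0.001], [0, 0, 0], 1], [[0, 0, 0], [0, 0, 0], 1]])

```text
time: 16.2
tool_pos: [477.4, -296.8, 26.1]
tcp_rot: [179.9, -0.1, 14.2]
ft_force: [0.3, 0.5, -1.2]
finger_gap: 37.1
```

Request:
play_rows(deltas=[[[0, 0, 0.001], [0, 0, 0], 1], [[0, 0, 0], [0, 0, 0], 1]])

```text
time: 16.45
tool_pos: [478.0, -296.9, 26.0]
tcp_rot: [179.9, -0.1, 14.2]
ft_force: [-0.4, 0.5, -0.8]
finger_gap: 36.7
```

On the floor (z stalls at 26). Release and go up.

Request:
play_rows(deltas=[[[0, 0, 0], [0, 0, 0], 0.35], [[0, 0, 0], [0, 0, 0], 0.3], [[0, 0, 0], [0, 0, 0], 0.2], [[0, 0, 0], [0, 0, 0], 0.1], [[0, 0, -0.01], [0, 0, 0], 0], [[0, 0, -0.025], [0, 0, 0], 0], [[0, 0, -0.035], [0, 0, 0], 0], [[0, 0, -0.04], [0, 0, 0], 0]])

```text
time: 17.45
tool_pos: [475.6, -295.4, 136.8]
tcp_rot: [-179.8, 0.1, 14.2]
ft_force: [1.7, -0.9, 0.6]
finger_gap: 85.4
```

Request:
play_rows(deltas=[[[0, 0, -0.04], [0, 0, 0], 0], [[0, 0.04, -0.02], [0, 0, 0], 0], [[0, 0.05, 0], [0, 0, 0], 0], [[0, 0.05, 0], [0, 0, 0], 0], [[0, 0.02, 0], [0, 0, 0], 0], [[0, 0, 0], [0, 0, 0], 0], [[0, 0, 0], [0, 0, 0], 0]])

```text
time: 18.32
tool_pos: [519.0, -456.2, 211.2]
tcp_rot: [179.5, -0.4, 14.3]
ft_force: [1.2, 0.0, 0.1]
finger_gap: 85.4
```

Run:
```python
from h import *
s=r.sense();print(s['tool_pos'],s['finger_gap'],s['ft_force'])
im=eyes.snapshot("scene");cv2.imwrite("pics/s2.png",im[:,:,::-1])
C=cam("scene")
for b in blobs(mask(im,(12,100,60),(30,255,255))):print(b[0],b[1])
print(proj(C,[[477.5,-297,4],[477.5,-297,59]]))
```

```text
[ 518.98584817 -456.18254254  211.20991825] 85.44199996260778 [1.20378042 0.02328838 0.12222283]
[184.66243655 195.35532995] [174 183  22  26 394]
[277.07368421 224.09736842] [268 212  18  26 380]
[[186.70041721 202.03275906]
 [180.73801621 188.43359973]]
```

View pics/s2.png

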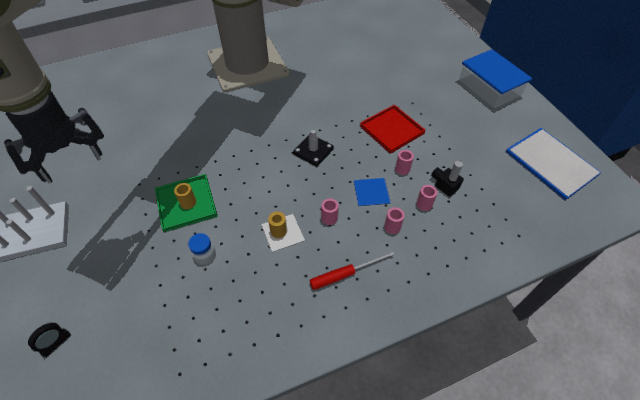

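The sleeve stands upright in the green tray at px (185,195). The other items look unmoved and the robot is clear of everything, so I'm handing in.

```bash
python3 -c "
from bench import r
print(r.hand_in())"
```

```text
the job is handed in; nothing more can be done
None
```

The brass sleeve from the blue mat passed the gauge, and it now stands upright in the green tray. I handed the job in at about 18.4 s.

**Gauge check:** The sleeve went down over the pin with no resistance; the force readings at each stop stayed below about 2.5 N. It reached the base plate at TCP z ≈ 36 mm, where a seated sleeve was expected (about 35.8 mm). I released it briefly there, and the wrist view matched a sleeve top at z = 69 mm, meaning fully home. The bore also looked like about 27 mm in the earlier close-up.

**Last checks:** The final scene picture shows the sleeve standing in the green tray. The white-mat sleeve, pink look-alikes, jar, clamp and screwdriver look unmoved, and the gripper is open and clear of everything.

**What disagreed:**
- The finger opening read about 37 mm on the 40 mm sleeve. I took this as a gripper reading offset, since the grip held throughout.
- While touching the plate, the arm drifted about 2 mm sideways. I corrected this during the release.

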